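# Play the domino and stop the clock

## Task

It is your turn at dominoes: with the fingertips slide your domino (the single one on the robot's side of the line) up to the line until its end touches the end of the line's nearest domino, in line with it, without picking it up or shoving the line along. Then stop your time on the game clock in the lower tier of the clear acrylic caddy: reach down through the caddy's near window and press the red end of the clock's rocker lever right down, without touching the caddy. Leave everything else where it stands.

Things in the scene. Friction and masses are not known exactly. Their poses are not given: they have to be found in the camera images.
- my_tile: your domino: black, white pips (two and five), 50 x 25 x 10 mm, 15 to 31 g, loose, flat on the table. Origin: centre of underside, x along its 50 mm length pointing at the line, z up. It starts with a gap of 60 to 90 mm to the line, on the robot's side, roughly in line with it (up to 4 mm aside, 0.06 rad askew)
- end_tile: the line's nearest domino: black, white pips (five and three), 50 x 25 x 10 mm, loose. Origin at the centre of its underside, x along its length pointing away from the robot along the line, z up. Your domino touches it in line when your domino's origin lies at x = -50 mm, y = 0 in this frame
- second_tile: the line's second domino, black (three and six), the same size, loose, end to end behind end_tile on its +x side. Origin at the centre of its underside
- caddy: fixed clear acrylic caddy, bluish edges, 240 (x) x 150 (y) mm, left or right of the middle. Origin: centre of underside, x along its length away from the robot. Long side walls; 4 mm deck, top 80 mm above the table; lip to 90 mm, corner posts to 92 mm. Two windows 84 x 84 mm in the deck, sides along x and y, centred at x = -56 (near) and +56 mm, y = 0. Game clock in the lower tier
- window (a point): centre of the near window in the caddy's deck, at the level of the deck's top, 80 mm above the table; axes as the caddy's
- red_pad (a point): centre of the top face of the red end of the clock's rocker lever (red pad 30 x 32 mm, 49 mm from the pivot), 16 to 17 mm below the window's level when raised, 28 mm below it when right down. It lies below the near window, within 13 mm of its centre in plan. The clock's dark case is 150 x 64 mm, its top 44 mm above the table
- rocker (a joint): angle of the rocker lever, rad: -0.12 is red end fully up, +0.12 is red end right down on its stop. About 2 N on the red pad moves it; it has no spring and stays where it is left. It starts with the red end up (-0.12 to -0.10)
- spare_left: black domino lying face down on the caddy's deck beside the far window (caddy's +y side), loose, 50 x 25 x 10 mm, a bystander. Origin at the centre of its underside
- spare_right: the same on the caddy's -y side, a bystander
- espresso_cup: stainless steel espresso cup without a handle, 60 mm across, 58 mm high, on a grey round silicone coaster 90 mm across and 5 mm thick, a bystander. Origin at the centre of its underside
- bottle: empty green glass bottle with a white clip-on stopper, 62 mm across, 213 mm high, loose on the robot's right, a bystander. Origin at the centre of its underside
- sugar_bowl: empty blue ceramic sugar bowl, 84 mm across, 45 mm high, loose on the robot's left, a bystander. Origin at the centre of its underside
Not all that is in view belongs to the job. What is shaped like the my_tile but brown, green or purple is not meant.

How it is judged (in metres and radians):
On the way, in this order (a step that is already met when the one before it is completed fails the run):
1. your domino lies end to end against the line, the clock not yet pressed (x of my_tile in the frame of end_tile between -0.055 and -0.047 m and y of my_tile in the frame of end_tile between -0.009 and 0.009 m and angle between the x axis of my_tile and the x axis of end_tile, either way round below 0.15 rad and value of joint rocker below -0.05 rad), for 0.2 s.
2. the red end of the rocker is pressed right down (value of joint rocker above 0.09 rad), for 0.1 s.
At the end, for the whole second after the job is handed in: your domino lies flat and still, end to end with the line's nearest domino (gap up to about 5 mm, up to 9 mm aside, within 0.15 rad), the line's dominoes within 15 mm of where they were, and the rocker's red end is right down (joint above 0.09 rad) (x of my_tile in the frame of end_tile between -0.055 and -0.047 m and y of my_tile in the frame of end_tile between -0.009 and 0.009 m and angle between the x axis of my_tile and the x axis of end_tile, either way round below 0.15 rad and height (world z) of my_tile below 0.003 m and angle between my_tile's own z axis and vertical below 0.1 rad and linear speed of my_tile below 0.01 m/s and distance of each of end_tile, second_tile from where it was at the start of the episode below 0.015 m and value of joint rocker above 0.09 rad); the robot touches nothing.
It fails at once if the robot touches the caddy (contact force between any of the fingers, the arm and caddy above 0.3 N).
It fails at once if your domino is lifted or tipped instead of slid (height (world z) of my_tile above 0.008 m or angle between my_tile's own z axis and vertical above 0.35 rad).
It fails at once if the line is shoved along (distance of any of end_tile, second_tile from where it was at the start of the episode above 0.02 m).
It fails at once if a bystander is disturbed (distance of any of espresso_cup, bottle, sugar_bowl, spare_left, spare_right from where it was at the start of the episode above 0.01 m).
It also fails if it takes over 48 s, if anything falls off the work surface, if the arm or the gripper's body presses on something with over 40 N, if the wrist force passes 120 N, or if a joint passes its speed limit or range.

## Robot

A 7-joint arm with a two-finger parallel gripper is mounted at the origin on the work surface. World frame = base frame: x ahead of the robot, y to its left, z up, the work surface at z = 0. Lengths are in mm, angles in rad, forces in N, time in s.
With the tool pointing down it reaches from about 400 to 925 mm from the base axis. Payload 5.6 kg.
Tool frame: the origin (TCP) lies between the finger pads; the fingertips stand 22 mm ahead of it and the grasp point (between the pads) lies 3 mm ahead of it (arm.tip_extent is the distance from the TCP to the fingertips, in mm); z points along the fingers, y is the line along which they close (so a half turn about z gives the same grasp; the last joint's range is limited). The gripper opens to 85 mm and grips with 20 to 120 N. Pads are 22 mm wide; open, the fingers measure 114 mm over their backs; the gripper's body (76 mm by 85 mm) begins 54 mm behind the grasp point. The pads swing forward as they close: fully open they stand 13 mm farther back than shut.
Start: joints at [1.145, 0.468, -0.012, 1.603, 0.006, 1.071, -0.056], TCP at [242.748, -602.977, 253.29] pointing down, gripper open.
Joint ranges: [-2.53, 2.53], [-0.31, 2.02], [-1.57, 1.55], [0.28, 2.44], [-1.29, 4.43], [0.15, 1.84], [-2.92, 2.92]. Speed limits (rad/s): [2.57, 2.57, 3.14, 3.14, 3.14, 3.14, 3.14].

## Interface

Orientations are given as a unit quaternion [x, y, z, w].
In Python, from station import monitor, eyes, sign_off, arm gives the robot as it stands.
- The arm moves only by the tool drive_tool, never from a script. Its argument "motion" is a list that holds one entry, the list of rows, each a list of 7 numbers: the shift along the tool's x, y, z each as a share of 20 mm, from -1 to 1, then the turn, a rotation vector about the tool's x, y, z each as a share of 60 degrees, from -1 to 1, then the opening, from -1 (shut) to 1 (fully open). In form: [[[dx, dy, dz, rx, ry, rz, claw], ...]]. A call has 1 to 20 rows; each row shifts and turns the commanded pose from where the row before left it, along the tool's axes as they then stand; what a row does not reach is not made up. A row lasts 1/12 s, in which the tool goes at most 41.7 mm and 7.16 degrees, less where a joint would pass 70% of its speed; a pose out of reach is approached as far as the arm can. A call with a number of a shift or a turn outside -1 to 1 is refused whole. A call with a gripper value outside its range is refused whole. The fingers move at their own pace and stop on an object; the grip force is fixed at half the most. Time passes only in rows, so rows that do not move let the fingers close. It gives the time, the measured TCP pose, the force, the opening and the grip force at its end, in the units of the state.
- monitor.observe(): the state, without advancing time (a new reading comes with each control period).
- eyes.get_image(name): name is "scene" or "top" or "wrist"; returns the picture (480x640x3 uint8, red, green, blue); there is no depth.
- eyes.camera_info(name): a dict with "intrinsics" (3x3 intrinsics, pixels), "D" ([k1, k2, p1, p2, k3] as OpenCV has them; the pictures are not rectified), "eye" and "attitude" of the camera in the world; the wrist camera has in their place "tool_from_camera" (4x4, takes a point from camera to tool coordinates, whose origin is the TCP and whose axes are the flange's). Camera axes: x right, y down, z forward; pixel columns grow to the right and rows downward; lengths in mm; the calibration is good to about 2 mm. A picture is of the moment at which its call begins: read the wrist's pose just before it. camera_info takes no time and is no camera call.
- sign_off(): hands the job in; it is judged then, once.
The state is a dict: "time_s": time; "joint_pos": joint angles; "qd": joint speeds; "joint_efforts": joint torques, N m; "position": TCP position; "tcp_rot": TCP orientation; "wrist_force": force on the tool from outside, world axes, zero at the start; "moment": the same for the moment, N m; "width": finger opening in mm; "grasp_force": force on a finger pad.
Only numpy, scipy, OpenCV 4.12 (cv2) and the standard library are available. Lean on these libraries where they do the work, as an engineer would, in place of code of your own. Each camera call takes 0.05 s, during which the arm holds its last target. There are 200 camera calls.

## Working session

There is one attempt and no reset: what is moved stays moved. The work goes in short steps, Python scripts to look and compute and a tool call to move; the robot and the scene stay as the last step left them, time stands still between calls to the robot, and variables do not carry over. Pictures are saved under pics/ and viewed, at most 10 in all, crops included, and the job is handed in when it is done.

Besides the shell and the picture viewer there is one more tool, called after "Request:" as name(argument=value, ...) on one line, values as JSON. drive_tool: Moves the arm, as the interface text tells. Its arguments: {"type":"object","properties":{"motion":{"type":"array"}},"required":["motion"]}

```bash
mkdir -p pics; ls
python3 - <<'E'
from station import monitor, eyes, arm
import cv2,json
s=monitor.observe();print(s['time_s'],s['position'],s['tcp_rot'],s['width'],arm.tip_extent)
for n in("scene","top","wrist"):
    cv2.imwrite(f'pics/{n}0.png',eyes.get_image(n)[:,:,::-1])
    print(n,{k:(v.tolist() if hasattr(v,'tolist') else v) for k,v in eyes.camera_info(n).items()})
E
```

```text
pics
0.0 [ 242.54502579 -602.48199023  252.33012292] [ 9.81738898e-01  1.90231290e-01 -2.25567384e-04 -8.61323249e-04] 85.75863351399207 22.0
scene {'intrinsics': [[441.13005386291127, 0.0, 313.609975718825], [0.0, 441.13005386291127, 242.18899301452646], [0.0, 0.0, 1.0]], 'D': [0.03842318469881598, 0.0, 0.0, 0.0, 0.0], 'eye': [1131.0202134994381, 172.45928693381688, 831.7269016554369], 'attitude': [0.5428231702476892, 0.7780614992026644, -0.25844536671291857, -0.18212441276604133]}
top {'intrinsics': [[597.6449123945463, 0.0, 325.23800061316075], [0.0, 597.6449123945463, 242.07106372483116], [0.0, 0.0, 1.0]], 'D': [-0.13734085731429277, 0.0, 0.0, 0.0, 0.0], 'eye': [331.42824326795704, 13.757743900271166, 1438.4335323417245], 'attitude': [0.7133326652958706, -0.694525625132227, 0.0710407179018809, -0.06118726220843747]}
wrist {'intrinsics': [[398.78114706195436, 0.0, 323.3978041859456], [0.0, 398.78114706195436, 240.39331305296633], [0.0, 0.0, 1.0]], 'D': [-0.04518631511242352, 0.0, 0.0, 0.0, 0.0], 'tool_from_camera': [[-0.0014650653182313766, -0.958178251860713, -0.2861682918227661, 72.79097285933418], [0.9999989109581815, -0.0014547188541220028, -0.0002487478737392543, 0.5744818997450718], [-0.00017794960675271578, -0.28616834460541213, 0.9581793396226688, -121.5462957846149], [0.0, 0.0, 0.0, 1.0]]}
```

View pics/top0.png

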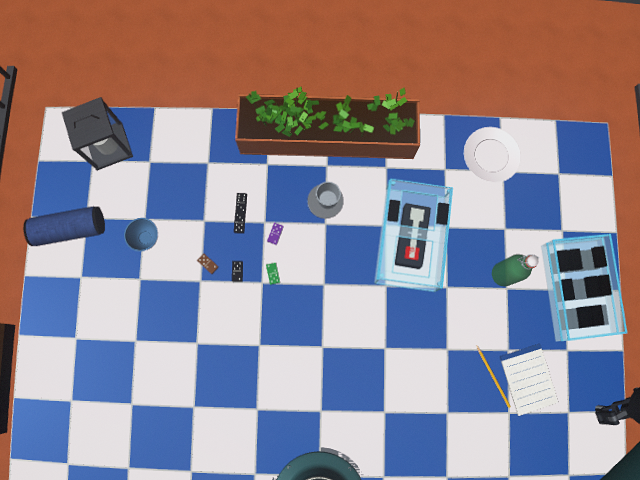

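View pics/scene0.png

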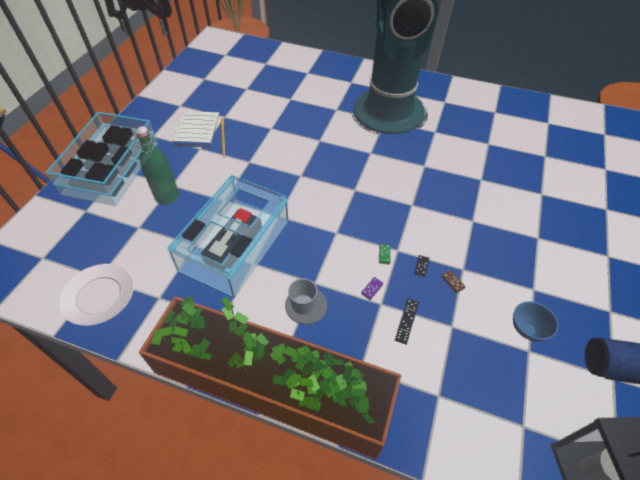

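The top view shows my domino near (237,271), the line from (239,233) to (242,193), the caddy around (414,235) and the red pad at (411,254). The brown, green and purple tiles are decoys. Next I'll enlarge both areas.

```bash
cat > h.py <<'E'
import numpy as np,cv2
from scipy.spatial.transform import Rotation as R
from station import monitor,eyes,arm
def pose(n,st=None):
    c=eyes.camera_info(n)
    if n=='wrist':
        s=st or monitor.observe(); T=np.eye(4);T[:3,:3]=R.from_quat(s['tcp_rot']).as_matrix();T[:3,3]=s['position']
        M=T@np.array(c['tool_from_camera'])
        return c,M[:3,:3],M[:3,3]
    return c,R.from_quat(c['attitude']).as_matrix(),np.array(c['eye'])
def back(n,pts,z,st=None):
    c,r,e=pose(n,st)
    u=cv2.undistortPoints(np.array(pts,float).reshape(-1,1,2),np.array(c['intrinsics']),np.array(c['D'])).reshape(-1,2)
    d=np.c_[u,np.ones(len(u))]@r.T
    return e+d*((z-e[2])/d[:,2])[:,None]
def proj(n,P,st=None):
    c,r,e=pose(n,st); q=(np.array(P,float).reshape(-1,3)-e)@r
    return cv2.projectPoints(q,np.zeros(3),np.zeros(3),np.array(c['intrinsics']),np.array(c['D']))[0].reshape(-1,2)
E
python3 - <<'E'
import cv2,numpy as np
i=cv2.imread('pics/top0.png')
a=cv2.resize(i[185:290,190:290],None,fx=5.5,fy=5.5,interpolation=cv2.INTER_CUBIC)[:, :400]
a=cv2.resize(i[185:290,205:275],None,fx=5.5,fy=5.5,interpolation=cv2.INTER_CUBIC)
b=cv2.resize(i[170:298,370:460],None,fx=4.5,fy=4.5,interpolation=cv2.INTER_CUBIC)
o=np.zeros((580,800,3),np.uint8);o[:a.shape[0],:a.shape[1]]=a;o[:b.shape[0],390:390+b.shape[1]]=b
cv2.imwrite('pics/crop0.png',o)
from h import *
# dark blobs
g=i.max(2)
for n,(x0,y0,x1,y1) in dict(my=(227,256,250,287),line=(228,188,252,240)).items():
    m=(g[y0:y1,x0:x1]<110).astype(np.uint8); m=cv2.morphologyEx(m,cv2.MORPH_CLOSE,np.ones((3,3),np.uint8))
    r=cv2.minAreaRect(np.argwhere(m)[:,::-1].astype(np.float32)+[x0,y0]) if 0 else cv2.minAreaRect((np.argwhere(m)[:,::-1]+np.array([x0,y0])).astype(np.float32))
    print(n,m.sum(),np.round(r[0],1),r[1],r[2]); print(back('top',cv2.boxPoints(r),10).round(1)[:,:2].tolist(),back('top',[r[0]],10).round(1))
E
```

```text
my 229 [237. 271.] (20.0, 10.0) 90.0
[[549.4, 221.7], [550.1, 197.4], [501.4, 195.0], [500.7, 219.1]] [[525.3 208.3  10. ]]
line 415 [240.  212.5] (10.637523651123047, 39.706031799316406) 4.236394882202148
[[621.2, 222.6], [721.4, 220.9], [720.1, 194.5], [620.0, 196.5]] [[670.3 208.6  10. ]]
```

View pics/crop0.png

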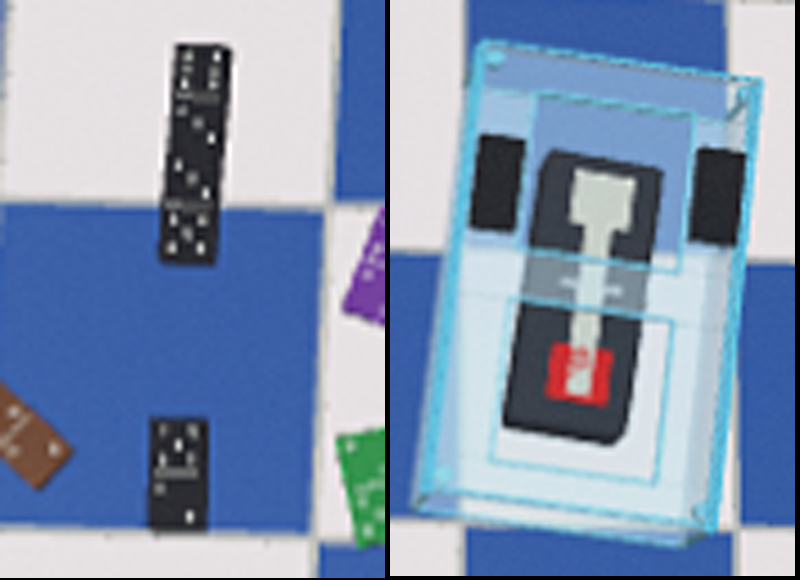

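Crop: near-window corners at about (510,297), (674,320), (655,485) and (492,462), red pad centre at (580,374).

Run:
```python
from h import *
f=lambda p:[[370+(u-390)/4.5,170+v/4.5] for u,v in p]
w=back('top',f([(510,297),(674,320),(655,485),(492,462)]),80);print('win',w.round(1)[:,:2].tolist(),w.mean(0))
w=back('top',f([(536,95),(692,115),(678,272),(525,252)]),80);print('far',w.mean(0))
print('red',back('top',f([(580,374),(551,342),(614,348),(606,406),(546,398)]),63).round(1)[:,:2].tolist())
print('bottlebase,cup,bowl',back('top',[(507,273),(325,205),(141,235)],5).round(0)[:,:2].tolist())
```

```text
win [[608.2, -167.8], [598.5, -253.4], [512.1, -242.9], [521.9, -158.9]] [ 560.15800427 -205.76300133   80.        ]
far [ 670.44793438 -219.23614116   80.        ]
red [[571.7, -207.0], [588.3, -191.7], [586.0, -224.9], [555.2, -220.6], [558.6, -189.1]]
bottlebase,cup,bowl [[538.0, -452.0], [697.0, 0.0], [608.0, 452.0]]
```

Request:
drive_tool(motion=[[[0,0,-0.3,0,0,-0.112,-1],[0,0,-0.3,0,0,-0.112,-1],[0,0,-0.3,0,0,-0.112,-1],[0,0,-0.3,0,0,-0.112,-1],[0,0,-0.3,0,0,-0.112,-1],[0,0,-0.3,0,0,-0.112,-1],[0,0,0,0,0,-0.112,-1],[0,0,0,0,0,-0.112,-1],[0,0,0,0,0,-0.112,-1],[0,0,0,0,0,-0.112,-1],[1,0.4,0,0,0,0,-1],[1,0.4,0,0,0,0,-1],[1,0.4,0,0,0,0,-1],[1,0.4,0,0,0,0,-1],[1,0.4,0,0,0,0,-1],[1,0.4,0,0,0,0,-1],[1,0.4,0,0,0,0,-1],[1,0.4,0,0,0,0,-1],[1,0.4,0,0,0,0,-1],[1,0.4,0,0,0,0,-1]]])

```text
time_s: 1.82
position: [325.9, -403.1, 289.1]
tcp_rot: [0.712, 0.702, -0.0, -0.0]
wrist_force: [-0.0, -0.5, -0.1]
width: 0.0
grasp_force: 0.0
```

Request:
drive_tool(motion=[[[1,0.3,0,0,0,0,-1],[1,0.3,0,0,0,0,-1],[1,0.3,0,0,0,0,-1],[1,0.3,0,0,0,0,-1],[1,0.3,0,0,0,0,-1],[1,0.3,0,0,0,0,-1],[1,0.3,0,0,0,0,-1],[1,0.3,0,0,0,0,-1],[1,0.3,0,0,0,0,-1],[1,0.3,0,0,0,0,-1],[1,0.3,0,0,0,0,-1],[1,0.3,0,0,0,0,-1],[1,0.3,0,0,0,0,-1],[1,0.3,0,0,0,0,-1],[1,0.3,0,0,0,0,-1],[1,0.3,0,0,0,0,-1],[1,0.3,0,0,0,0,-1],[1,0.3,0,0,0,0,-1],[1,0.3,0,0,0,0,-1],[1,0.3,0,0,0,0,-1]]])

```text
time_s: 3.48
position: [451.9, -5.2, 289.2]
tcp_rot: [0.713, 0.702, -0.0, 0.0]
wrist_force: [0.9, -0.8, -0.5]
width: 0.3
grasp_force: 0.0
```

Request:
drive_tool(motion=[[[1,0,0.6,0,0,0,-1],[1,0,0.6,0,0,0,-1],[1,0,0.6,0,0,0,-1],[1,0,0.6,0,0,0,-1],[1,0,0.6,0,0,0,-1],[1,0,0.6,0,0,0,-1],[1,0,0.6,0,0,0,-1],[1,0,0.6,0,0,0,-1],[1,0,0.6,0,0,0,-1],[1,0,0.6,0,0,0,-1],[0,0,0,0,0,0,-1],[0,0,0,0,0,0,-1]]])

```text
time_s: 4.48
position: [454.1, 194.7, 168.6]
tcp_rot: [0.712, 0.703, -0.001, -0.001]
wrist_force: [0.1, 0.2, 0.1]
width: -0.2
grasp_force: 0.0
```

Run:
```python
from h import *
import json
s=monitor.observe();json.dump({k:np.array(s[k]).tolist() for k in('position','tcp_rot')},open('s1.json','w'))
cv2.imwrite('pics/w1.png',eyes.get_image('wrist')[:,:,::-1]);print(s['time_s'],s['position'])
print(proj('wrist',[(525,208,10),(595+50,208.6,10)],s))
```

```text
4.4833 [454.09294388 194.72694613 168.55175203]
[[422.42560162 206.10564519]
 [586.02578956 203.7012036 ]]
```

View pics/w1.png

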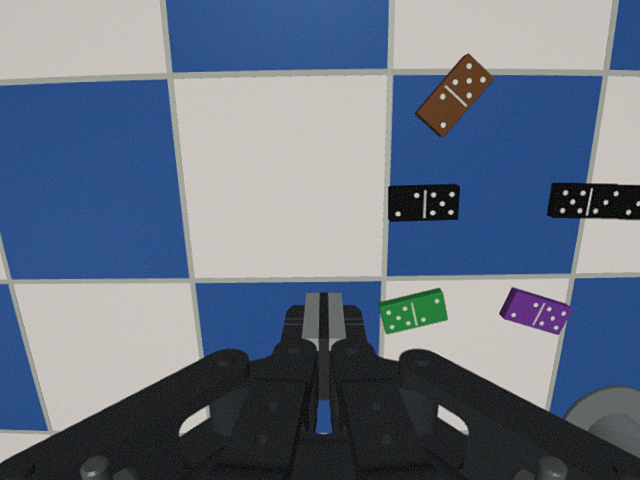

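Wrist view: my domino spans (389–459, 185–220). The line's near end is at about (550,183–217). The green tile's edge is near (380–447, 289–332).

Run:
```python
from h import *
import json
s=json.load(open('s1.json'))
i=cv2.imread('pics/w1.png');g=i.max(2)
for n,(x0,y0,x1,y1) in dict(my=(380,175,470,230),line=(535,172,640,228)).items():
    m=(g[y0:y1,x0:x1]<80).astype(np.uint8); m=cv2.morphologyEx(m,cv2.MORPH_CLOSE,np.ones((9,9),np.uint8))
    r=cv2.minAreaRect((np.argwhere(m)[:,::-1]+np.array([x0,y0])).astype(np.float32))
    b=back('wrist',cv2.boxPoints(r),8,s)
    print(n,r,b.round(1)[:,:2].tolist(),b.mean(0).round(1))
print('green',back('wrist',[(380,303),(443,289),(447,318),(386,333)],10,s).round(0)[:,:2].tolist())
print('purple',back('wrist',[(513,289),(571,305),(558,333),(501,314)],10,s).round(0)[:,:2].tolist())
print('brown',back('wrist',[(416,112),(442,136)],10,s).round(0)[:,:2].tolist())
```

```text
my ((423.5084228515625, 202.31057739257812), (36.09492874145508, 71.83863067626953), 88.45184326171875) [[499.5, 223.0], [550.7, 223.8], [553.6, 197.4], [501.0, 196.6]] [526.2 210.2   8. ]
line ((593.2174072265625, 200.37255859375), (92.09678649902344, 34.51898956298828), 0.8814040422439575) [[618.2, 198.5], [615.0, 224.0], [684.6, 222.7], [689.7, 196.8]] [651.9 210.5   8. ]
green [[497.0, 132.0], [545.0, 143.0], [550.0, 119.0], [502.0, 106.0]]
purple [[599.0, 142.0], [647.0, 128.0], [641.0, 103.0], [592.0, 121.0]]
brown [[517.0, 273.0], [536.0, 257.0]]
```

Request:
drive_tool(motion=[[[0.35,0,0.9,0,0,0,-1],[0.35,0,0.9,0,0,0,-1],[0.03,0,0.9,0,0,0,-1],[0,0,0.9,0,0,0,-1],[0,0,0.9,0,0,0,-1],[0,0,0.9,0,0,0,-1],[0,0,0.9,0,0,0,-1],[0,0,0.5,0,0,0,-1],[0,0,0.3,0,0,0,-1],[0,0,0,0,0,0,-1],[0,0,0,0,0,0,-1]]])

```text
time_s: 5.45
position: [455.6, 208.3, 27.8]
tcp_rot: [0.713, 0.702, 0.0, 0.0]
wrist_force: [-0.3, 0.6, -0.4]
width: 0.1
grasp_force: 0.0
```

Request:
drive_tool(motion=[[[0.05,0.4,0.12,0,0,0,-1],[0,0.4,0,0,0,0,-1],[0,0.3,0,0,0,0,-1],[0,0.25,0,0,0,0,-1],[0,0.25,0,0,0,0,-1],[0,0.25,0,0,0,0,-1],[0,0.25,0,0,0,0,-1],[0,0.25,0,0,0,0,-1],[0,0.25,0,0,0,0,-1],[0,0.25,0,0,0,0,-1],[0,0.25,0,0,0,0,-1],[0,0.25,0,0,0,0,-1],[0,0.25,0,0,0,0,-1],[0,0.25,0,0,0,0,-1],[0,0.25,0,0,0,0,-1],[0,0.2,0,0,0,0,-1],[0,0.1,0,0,0,0,-1],[0,0,0,0,0,0,-1]]])

```text
time_s: 6.95
position: [543.8, 208.1, 24.8]
tcp_rot: [0.713, 0.702, 0.0, 0.0]
wrist_force: [0.5, -0.3, 0.2]
width: 0.3
grasp_force: 0.0
```

Run:
```python
from h import *
import json
s=monitor.observe();json.dump({k:np.array(s[k]).tolist() for k in('position','tcp_rot')},open('s2.json','w'))
w=eyes.get_image('wrist')[:,:,::-1];t=eyes.get_image('top')[:,:,::-1];cv2.imwrite('pics/t2.png',t);cv2.imwrite('pics/w2f.png',w)
a=cv2.resize(t[180:290,205:275],None,fx=4,fy=4,interpolation=cv2.INTER_CUBIC)
o=np.zeros((480,800,3),np.uint8);o[:440,:280]=a;o[:,290:]=w[:,130:640];cv2.imwrite('pics/w2.png',o)
print(s['time_s'],s['position'],s['wrist_force'])
```

```text
6.95 [543.75076749 208.05853731  24.80785614] [ 0.5055826  -0.30088995  0.19712601]
```

View pics/w2.png

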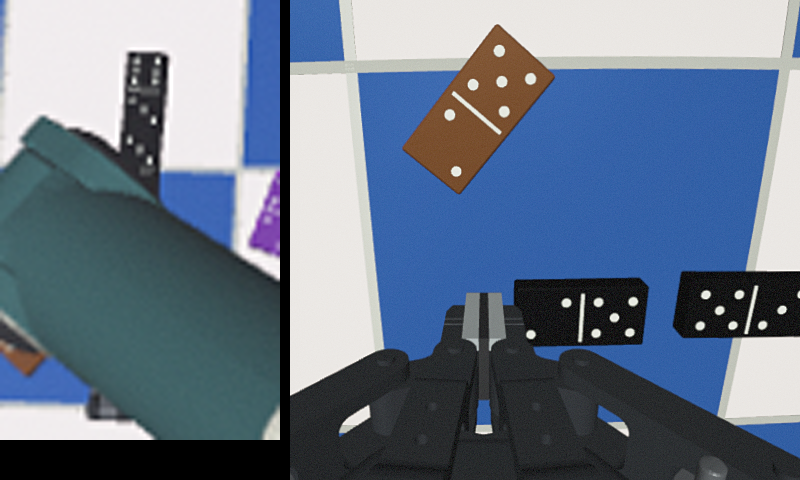

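The wrist crop shows my domino spanning crop x 515–648, touching the finger. The line's near face is at 674–686, so a gap of a few millimetres to about 15 mm remains.

Run:
```python
from h import *
import json
s=json.load(open('s2.json'))
print(back('wrist',[(486,280),(487,343),(526,272),(526,337)],10,s).round(1)[:,:2].tolist(), back('wrist',[(514,331)],0,s).round(1))
i=cv2.imread('pics/w2f.png');a=i[255:355,330:640]
cv2.imwrite('pics/w2c.png',cv2.resize(a,None,fx=2.5,fy=2.5,interpolation=cv2.INTER_CUBIC))
```

```text
[[604.5, 223.2], [607.7, 196.6], [619.2, 226.1], [622.9, 198.8]] [[623.1 195.8   0. ]]
```

View pics/w2c.png

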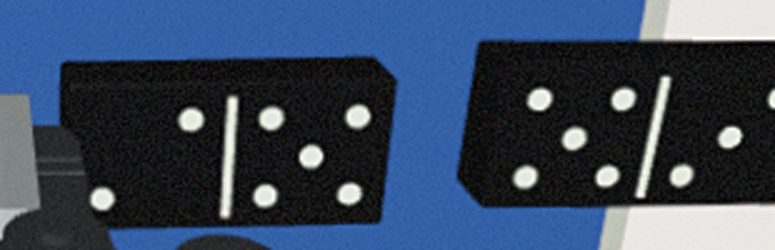

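Request:
drive_tool(motion=[[[0.02,0.16,0,0,0,0,-1],[0.02,0.16,0,0,0,0,-1],[0.02,0.16,0,0,0,0,-1],[0.02,0.16,0,0,0,0,-1],[0,0.1,0,0,0,0,-1],[0,0.05,0,0,0,0,-1],[0,0,0,0,0,0,-1],[0,0,0,0,0,0,-1]]])

```text
time_s: 7.72
position: [558.9, 209.5, 24.8]
tcp_rot: [0.712, 0.702, -0.0, -0.0]
wrist_force: [-0.5, 0.3, 0.0]
width: -0.0
grasp_force: 0.0
```

Run:
```python
from h import *
s=monitor.observe()
w=eyes.get_image('wrist')[:,:,::-1];print(s['position'],s['wrist_force'])
cv2.imwrite('pics/w3c.png',cv2.resize(w[255:355,330:640],None,fx=2.5,fy=2.5,interpolation=cv2.INTER_CUBIC))
```

```text
[558.88716433 209.49188347  24.78905189] [-0.52186888  0.30173706  0.02747661]
```

View pics/w3c.png

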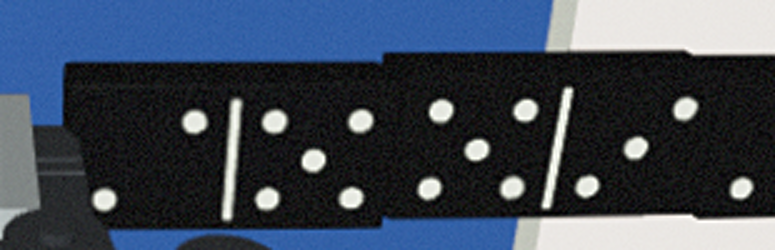

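Both dominoes now touch, with about 2 mm lateral offset. I'll back off, lift and go over the caddy.

Request:
drive_tool(motion=[[[0,-0.3,0,0,0,0,-1],[0,-0.3,-0.3,0,0,0,-1],[0,0,-1,0,0,0,-1],[0,0,-1,0,0,0,-1],[0,0,-1,0,0,0,-1],[0,0,-1,0,0,0,-1],[0,0,-1,0,0,0,-1],[0,0,-1,0,0,0,-1],[0,0,-1,0,0,0,-1],[-1,0,0,0,0,0,-1],[-1,0,0,0,0,0,-1],[-1,0,0,0,0,0,-1],[-1,0,0,0,0,0,-1],[-1,0,0,0,0,0,-1],[-1,0,0,0,0,0,-1],[-1,0,0,0,0,0,-1],[-1,0,0,0,0,0,-1],[-1,0,0,0,0,0,-1],[-1,0,0,0,0,0,-1],[-1,0,0,0,0,0,-1]]])

```text
time_s: 9.43
position: [542.6, -10.9, 171.2]
tcp_rot: [0.712, 0.702, -0.0, 0.0]
wrist_force: [0.3, 0.4, -0.7]
width: -0.1
grasp_force: 0.0
```

Request:
drive_tool(motion=[[[-1,0.1,0,0,0,0.1,-1],[-1,0.1,0,0,0,0,-1],[-1,0.1,0,0,0,0,-1],[-1,0.1,0,0,0,0,-1],[-1,0.1,0,0,0,0,-1],[-1,0.1,0,0,0,0,-1],[-1,0.1,0,0,0,0,-1],[-1,0,0,0,0,0,-1],[-0.5,0,0,0,0,0,-1],[0,0,0,0,0,0,-1],[0,0,0,0,0,0,-1]]])

```text
time_s: 10.35
position: [538.9, -180.0, 171.0]
tcp_rot: [0.748, 0.663, 0.0, -0.0]
wrist_force: [0.1, 0.7, 0.2]
width: -0.1
grasp_force: 0.0
```

Run:
```python
from h import *
import json
s=monitor.observe();json.dump({k:np.array(s[k]).tolist() for k in('position','tcp_rot')},open('s3.json','w'))
cv2.imwrite('pics/w4.png',eyes.get_image('wrist')[:,:,::-1]);print(s['time_s'],s['position'],s['tcp_rot'])
cv2.imwrite('pics/t4.png',eyes.get_image('top')[:,:,::-1])
```

```text
10.35 [ 538.92387015 -179.97486052  170.99931713] [ 7.48295500e-01  6.63365503e-01  1.15866779e-04 -2.01234062e-04]
```

View pics/w4.png

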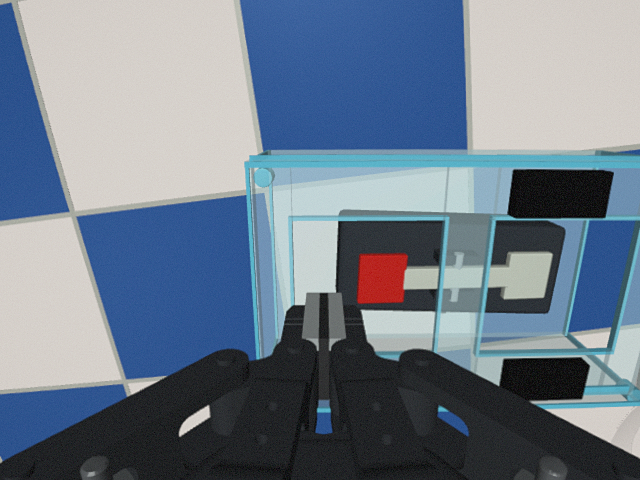

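Wrist view: the red pad is centred at about (383,279). The near window spans x 291–447, with its top edge at 217 and bottom edge at about 352.

Run:
```python
from h import *
import json
s=json.load(open('s3.json'))
r=R.from_quat(s['tcp_rot']);p=np.array(s['position'])
red=back('wrist',[(383,279)],63.5,s)
win=back('wrist',[(291,217),(447,217),(437,352)],80,s)
print(red,win.round(1)[:,:2].tolist(),(win[0]+win[2])/2)
for n,q in(('red',red[0]),('win',(win[0]+win[2])/2)): print(n,r.inv().apply(q-p).round(1))
# domino check in top
i=cv2.imread('pics/t4.png');cv2.imwrite('pics/t4c.png',cv2.resize(i[185:290,205:275],None,fx=5.5,fy=5.5,interpolation=cv2.INTER_CUBIC))
```

```text
[[ 573.0901111  -205.29047844   63.5       ]] [[524.2, -155.8], [609.1, -166.2], [600.5, -250.4]] [ 562.32857446 -203.09211999   80.        ]
red [-21.1  37.  107.5]
win [-20.2  26.   91. ]
```

View pics/t4c.png

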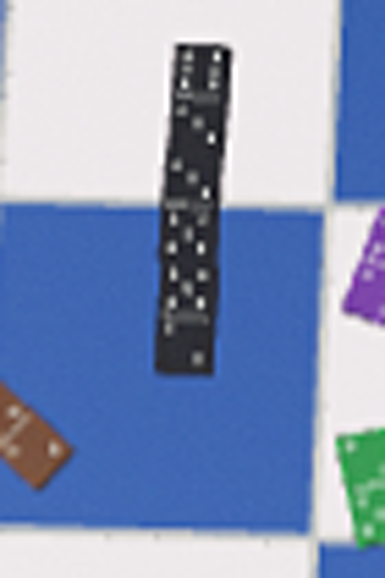

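The top crop shows the three dominoes end to end in a straight line. Now I'll align over the pad.

Request:
drive_tool(motion=[[[-0.5,0.8,0,0,0,0,-1],[-0.55,0.85,0,0,0,0,-1],[0,0,0.8,0,0,0,-1],[0,0,0.8,0,0,0,-1],[0,0,0.4,0,0,0,-1],[0,0,0,0,0,0,-1],[0,0,0,0,0,0,-1]]])

```text
time_s: 11.03
position: [569.6, -204.2, 130.9]
tcp_rot: [0.748, 0.664, 0.0, -0.0]
wrist_force: [-0.3, -0.4, 0.1]
width: 0.3
grasp_force: 0.0
```

Request:
drive_tool(motion=[[[-0.05,0,0.6,0,0,0,-1],[0,0,0.6,0,0,0,-1],[0,0,0.6,0,0,0,-1],[0,0,0.2,0,0,0,-1],[0,0,0.2,0,0,0,-1],[0,0,0.15,0,0,0,-1],[0,0,0.15,0,0,0,-1],[0,0,0.1,0,0,0,-1],[0,0,0.1,0,0,0,-1],[0,0,0,0,0,0,-1]]])

```text
time_s: 11.87
position: [569.4, -206.4, 76.7]
tcp_rot: [0.748, 0.663, 0.0, 0.0]
wrist_force: [-1.2, -0.6, -0.1]
width: 0.0
grasp_force: 0.0
```

Request:
drive_tool(motion=[[[0,0,0.1,0,0,0,-1],[0,0,0.05,0,0,0,-1],[0,0,0,0,0,0,-1]]])

```text
time_s: 12.12
position: [569.8, -206.5, 74.4]
tcp_rot: [0.748, 0.663, 0.0, 0.0]
wrist_force: [-2.4, 0.1, 4.8]
width: 0.2
grasp_force: 2.3
```

Request:
drive_tool(motion=[[[0,0,0.05,0,0,0,-1],[0,0,0.05,0,0,0,-1],[0,0,0,0,0,0,-1],[0,0,0,0,0,0,-1]]])

```text
time_s: 12.45
position: [570.0, -206.6, 73.9]
tcp_rot: [0.748, 0.663, -0.0, 0.001]
wrist_force: [-5.5, 1.4, 16.1]
width: -0.1
grasp_force: 7.7
```

The lever is on its stop: force rises steeply with the tip at 52 mm. I'll retract straight up and check.

Request:
drive_tool(motion=[[[0,0,-0.3,0,0,0,-1],[0,0,-0.6,0,0,0,-1],[0,0,-0.8,0,0,0,-1],[0,0,-1,0,0,0,-1],[0,0,-1,0,0,0,-1],[0,0,-1,0,0,0,-1],[0.5,-0.8,-0.5,0,0,0,-1],[0.5,-0.8,0,0,0,0,-1],[0,0,0,0,0,0,-1],[0,0,0,0,0,0,-1]]])

```text
time_s: 13.28
position: [540.0, -182.5, 176.7]
tcp_rot: [0.748, 0.664, 0.0, 0.001]
wrist_force: [-0.6, -0.7, -0.8]
width: -0.2
grasp_force: 0.0
```

Run:
```python
from h import *
s=monitor.observe();print(s['time_s'],s['position'],s['wrist_force'])
w=eyes.get_image('wrist')[:,:,::-1]
cv2.imwrite('pics/w5.png',w)
m=cv2.inRange(w,(0,0,130),(80,80,255));x,y,ww,h=cv2.boundingRect(m);print(x,y,ww,h)
c=[[x+ww/2,y+h/2]]
for z in(52,64):
    q=back('wrist',c,z,s)[0]; k=proj('wrist',[q,q+[30*.9925,30*-.122,0],q+[.122*32,.9925*32,0]],s);print(z,q.round(1),np.linalg.norm(k[1:]-k[0],axis=1))
```

```text
13.2833 [ 539.97279564 -182.54725133  176.72766112] [-0.57346253 -0.67373852 -0.82751552]
352 241 49 49
52 [ 572.7 -205.3   52. ] [45.41037592 47.43981547]
64 [ 571.5 -200.7   64. ] [47.72852511 49.96222861]
```

View pics/w5.png

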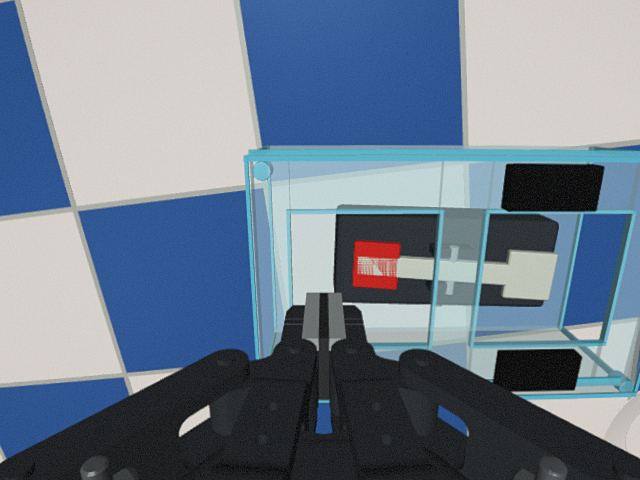

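The pad at z=52 back-projects to (572.7, -205.3), the same spot in plan as when it was raised. That puts the lever right down, and the spares are in place.

```bash
python3 -c "
from station import sign_off
print(sign_off())"
```

```text
the job is handed in; nothing more can be done
None
```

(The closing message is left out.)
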